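Clamp a lens carrier in the projector bench jig

ROBOT

A 7-joint arm with a two-finger parallel gripper is mounted at the origin on the work surface. World frame = base frame: x ahead of the robot, y to its left, z up, the work surface at z = 0. Lengths are in m, angles in rad, forces in N, time in s.
With the tool pointing down it reaches from about 0.425 to 0.95 m from the base axis. Payload 4.7 kg.
Tool frame: the origin (TCP) lies between the finger pads; the fingertips stand 25 mm ahead of it and the grasp point (between the pads) lies 6 mm ahead of it; x points along the fingers, z is the direction in which the jaws open and shut, and the axes are right-handed (so a half turn about x gives the same grasp; the last joint's range is limited). The gripper opens to 85 mm and grips with 20 to 120 N. Pads are 22 mm wide; open, the fingers measure 114 mm over their backs; the gripper's body (76 mm by 85 mm) begins 54 mm behind the grasp point. The pads swing forward as they close: fully open they stand 13 mm farther back than shut.
Start: joints at [-1.273, 0.469, -0.049, 1.532, 0.024, 1.141, -0.082], TCP at [0.217, 0.639, 0.256] pointing down, gripper open.
Joint ranges: [-2.59, 2.59], [-0.33, 1.99], [-1.39, 1.29], [0.1, 2.45], [-1.04, 4.18], [0.21, 1.99], [-2.66, 2.66]. Speed limits (rad/s): [2.57, 2.57, 3.14, 3.14, 3.14, 3.14, 3.14].

INTERFACE

Orientations are given as a 3x3 rotation matrix whose columns are the frame's x, y, z axes.
In Python, from rig import * gives the robot as it stands. Calls block until the motion is done:
- movep(position, orientation): joint-space move of the TCP to a pose.
- move_l(position, attitude=None, feed=0.15, until_force=None): straight line of the TCP; attitude=None keeps the orientation; feed is the mean speed in m/s. With until_force (N) it stops when the force on the tool has changed by that much, and returns True; else False.
- move_joints(angles): joint-space move.
- command_gripper(opening, newtons=None): finger opening in m; newtons is the grip in N (None keeps the last); returns when the fingers have stopped.
- sleep(seconds).
- inverse_kinematics(position, orientation): joint angles nearest the present ones, or None.
- sense(): the state.
- camera(name): name is "scene" or "top" or "wrist"; returns (picture, depth): 420x560x3 uint8, red, green, blue; 420x560 float32, m along the optical axis (not along the pixel's ray), 0 where there is no reading.
- camera_params(name): a dict with "K" (3x3 intrinsics, pixels), "dist" ([k1, k2, p1, p2, k3] as OpenCV has them; the pictures are not rectified), "position" and "rotation" of the camera in the world; the wrist camera has in their place "tool_from_camera" (4x4, takes a point from camera to tool coordinates, whose origin is the TCP and whose axes are the tool frame's). Camera axes: x right, y down, z forward; pixel columns grow to the right and rows downward; lengths in m; the calibration is good to about 2 mm. A picture is of the moment at which its call begins: read the wrist's pose just before it. camera_params takes no time and is no camera call.
A pose or a line that the arm cannot do raises Unreachable and nothing moves.
- finish_job(): hands the job in, once; it reports no verdict.
The state is a dict: "time_s": time; "joint_pos": joint angles; "qd": joint speeds; "joint_efforts": joint torques, N m; "position": TCP position; "tcp_rot": TCP orientation; "wrist_force": force on the tool from outside, world axes, zero at the start; "ft_torque": the same for the moment, N m; "finger_gap": finger opening in m.
Only numpy, scipy, OpenCV 4.12 (cv2) and the standard library are available. Lean on these libraries where they do the work, as an engineer would, in place of code of your own. Each camera call takes 0.05 s, during which the arm holds its last target.

TASK

Put the lens carrier into the bench jig: slide its flat tongue, lying flat, between the two guide rails until it is fully home against the end stop. Then screw the clamp knob down until its foot meets the tongue and give it about a further eighth of a turn, without pushing down on it, so that the carrier is held snugly and never crushed. Let go and leave everything else on the bench where it is.

Things in the scene. Friction and masses are not known exactly. Their poses are not given: they have to be found in the camera images.
- jig: Fixed bench jig. Origin on the table under the knob's axis; x axis = the way the carrier slides in, z up. Aluminium base x -130 to +45 mm, 110 mm wide, top z = 10 mm (floor for the tongue). A bridge over the channel at x = 0 (112 mm along y, 32 mm along x, underside z = 58, top z = 74 mm; legs at y = +-47 mm) carries the clamp screw in a brass bush, 26 mm wide, top z = 78 mm.
- channel_mouth (a point): Point on the jig's floor between the rails where the flared mouth ends: jig x = -45, y = 0, z = 10 mm; axes as the jig's. Steel rails 12 mm high run from here to the stop, 54 mm apart (inner faces y = +-27 mm); the mouth flares to about 78 mm at x = -70 mm.
- end_stop (a point): Point on the jig's floor at the face of the end stop, a steel bar 14 mm high: jig x = +25, y = 0, z = 10 mm; axes as the jig's. The tongue's end butts here: the carrier's origin is then at jig x = -105, y = 0, z = 10 mm.
- knob: Round black ribbed clamp knob above the bridge, 42 mm diameter, 26 mm tall, axis vertical; origin at the centre of its underside, 28 to 30 mm above the bridge's top at the start. Clockwise from above lowers it, 20 mm per turn (3.18 mm per rad), at most to 8 mm above the bridge; it stays where left. Friction about 0.04 N m. A 28 mm rubber foot below the bridge moves and turns with it.
- knob_top (a point): Centre of the knob's top face. The foot's reach differs each time: it meets the tongue with the knob's underside 15 to 22 mm above the bridge's top; feel for it (a sudden upward force). From there turning no longer lowers the knob but lifts the sprung bush: 4 N at touch, then 13 N per rad; pushing down adds to it. Leave it at 8 to 22 N, about 0.8 rad past touch; over 30 N ever crushes the carrier.
- carrier: Loose lens carrier, 0.24 to 0.39 kg: aluminium plate 152 x 50 x 8 mm, a black block 44 x 44 x 44 mm on one end, a grey lens ring (41 mm diameter, 8 mm high) on the block; 60 mm tall in all. Origin on the plate's underside below the block's middle; x axis along the tongue, which ends at x = +130 mm (other end x = -22 mm). Starts flat on the table. Grip the block's sides from above.
- zoom_lens: bystander: a grey stepped lens, 72 mm diameter, 115 mm tall, standing on the table; origin under its centre
- remote: bystander: black remote control 130 x 42 x 18 mm, lying flat; origin under its centre
- driver: bystander: screwdriver lying on the table
- parts_tray: bystander: white divided tray 130 x 100 x 30 mm; origin under its centre
- tape: bystander: roll of paper tape, 90 mm diameter, 20 mm high; origin under its centre
- lens_cap: bystander: black lens cap, 64 mm diameter, 12 mm high; origin under its centre
- screw_cup: bystander: small steel cup, 64 mm diameter, 45 mm high; origin under its centre
Not all that is in view belongs to the job. What is shaped like the carrier but orange or purple is not meant. What is shaped like the jig but pink is not meant.

How it is judged:
On the way, in this order (a step that is already met when the one before it is completed fails the run):
1. the carrier lies flat in the jig with its tongue home against the end stop (x of carrier in the frame of jig above -0.109 m and z of carrier in the frame of jig below 0.013 m and angle between the x axis of carrier and the x axis of jig, either way round below 0.06 rad and y of carrier in the frame of jig between -0.005 and 0.005 m), for 0.1 s.
2. the clamp foot presses on the tongue with at least 8 N (contact force between knob and carrier above 8 N), for 0.2 s.
At the end, for the whole second after the job is handed in: The carrier lies flat in the jig within 4 mm of the end stop and square to it (0.06 rad), at rest, and the clamp foot presses on its tongue with 8 to 22 N; the robot has let go (all of step 1 and angle between carrier's own z axis and vertical below 0.05 rad and contact force between knob and carrier between 8 and 22 N and linear speed of carrier below 0.01 m/s); the robot touches nothing.
It fails at once if the clamp foot presses on the carrier with more than 30 N (contact force between knob and carrier above 30 N).
It fails at once if a bystander is moved by more than 20 mm (distance of any of zoom_lens, remote, driver, parts_tray, tape, lens_cap, screw_cup from where it was at the start of the episode above 0.02 m).
It also fails if it takes over 72 s, if anything falls off the work surface, if the arm or the gripper's body presses on something with over 40 N, if the wrist force passes 120 N, or if a joint passes its speed limit or range.

## Working session

There is one attempt and no reset: what is moved stays moved. The work goes in short steps, each a Python script; the robot and the scene stay as the last script left them, time stands still between calls to the robot, and variables do not carry over. Pictures are saved under pics/ and viewed, and the job is handed in when it is done.

```bash
ls; mkdir -p pics; python3 - <<'E'
from rig import *
import cv2
for n in ["scene","top"]:
    p,d=camera(n); cv2.imwrite(f"pics/{n}0.png",p[:,:,::-1])
    import numpy as np
    np.savez(f"{n}0.npz",p=p,d=d)
    print(n,camera_params(n))
print(camera_params("wrist"))
print(sense())
E
```

```text
pics
scene {'K': array([[390.10099969,   0.        , 281.07265173],
       [  0.        , 390.10099969, 207.08392815],
       [  0.        ,   0.        ,   1.        ]]), 'dist': array([-0.09647804,  0.        ,  0.        ,  0.        ,  0.        ]), 'position': array([1.3135969 , 0.10988988, 0.70990469]), 'rotation': array([[-0.05891611,  0.59888355, -0.79866601],
       [ 0.998163  ,  0.02402119, -0.05562023],
       [-0.01412514, -0.80047578, -0.59919863]])}
top {'K': array([[439.30756003,   0.        , 272.61255168],
       [  0.        , 439.30756003, 206.91059864],
       [  0.        ,   0.        ,   1.        ]]), 'dist': array([-0.08622353,  0.        ,  0.        ,  0.        ,  0.        ]), 'position': array([0.36899487, 0.05908495, 1.26992343]), 'rotation': array([[-0.0065905 , -0.99721248,  0.07432252],
       [-0.99997724,  0.00646486, -0.00193102],
       [ 0.00144515, -0.07433355, -0.99723239]])}
{'K': array([[342.21769006,   0.        , 272.08722341],
       [  0.        , 342.21769006, 211.77376228],
       [  0.        ,   0.        ,   1.        ]]), 'dist': 
[... 545 characters left out ...]
1.14100303, -0.08229445]), 'qd': array([ 0.00110185, -0.00129319,  0.00030921, -0.00337581,  0.00031381,
        0.00104501,  0.0011363 ]), 'joint_efforts': array([ 4.46014410e-04, -5.11515534e+01, -4.73411568e-02, -2.38391072e+01,
        1.07242347e-02,  4.30175511e-03, -4.44333743e-07]), 'position': array([0.21653175, 0.63880365, 0.25536321]), 'tcp_rot': array([[-4.77866581e-04, -9.47081608e-01,  3.20992522e-01],
       [-1.70964081e-03,  3.20992864e-01,  9.47080070e-01],
       [-9.99998424e-01, -9.62040015e-05, -1.77256113e-03]]), 'wrist_force': array([-0.46756877, -0.62044712,  0.02840766]), 'ft_torque': array([-0.04399612, -0.01487794, -0.01924246]), 'finger_gap': 0.08557636687124746}
```

View pics/scene0.png

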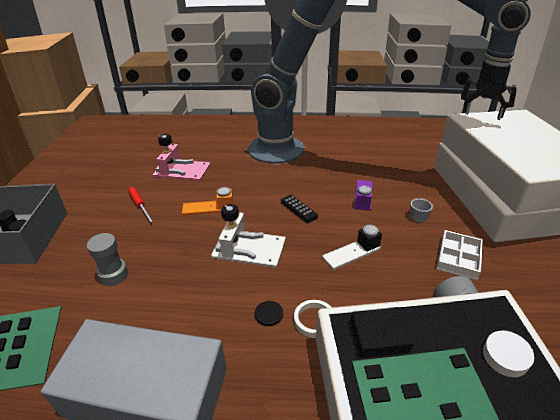

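View pics/top0.png

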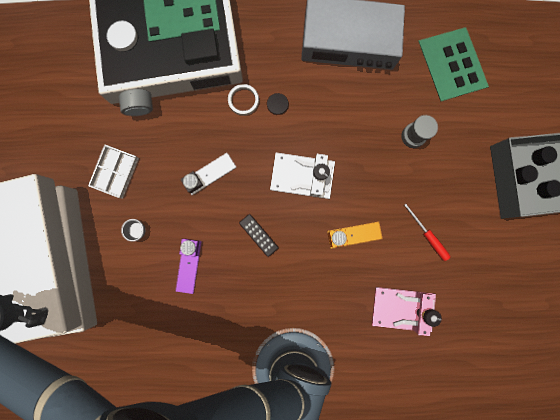

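Carrier-shaped parts in the top view are at (210,172) bare aluminium with a black block, (355,235) orange and (188,265) purple. Jig-shaped parts are at (303,175) silver and (405,312) pink. The aluminium carrier and the silver jig fit the description. I'll confirm both in one crop and measure.

```bash
cat > h.py <<'E'
import numpy as np, cv2
def ray(cp,uv,R=None,t=None):
    uv=np.asarray(uv,float).reshape(-1,1,2)
    n=cv2.undistortPoints(uv,cp["K"],cp["dist"]).reshape(-1,2)
    R=cp["rotation"] if R is None else R
    t=cp["position"] if t is None else t
    return t, np.c_[n,np.ones(len(n))]@R.T
def onplane(cp,uv,z,R=None,t=None):
    t,d=ray(cp,uv,R,t); s=(z-t[2])/d[:,2]
    return t+d*s[:,None]
def wristpose(s,cp):
    T=cp["tool_from_camera"]; R=s["tcp_rot"]@T[:3,:3]; t=s["position"]+s["tcp_rot"]@T[:3,3]
    return R,t
E
python3 - <<'E'
from rig import *
from h import *
z=np.load("top0.npz");p=z['p'];d=z['d']
c=p[130:220,160:350]; cv2.imwrite("pics/crop1.png",cv2.resize(c,None,fx=4,fy=4,interpolation=cv2.INTER_CUBIC)[:,:,::-1])
cp=camera_params("top")
hsv=cv2.cvtColor(p,cv2.COLOR_RGB2HSV)
m=((hsv[...,1]<50)&(hsv[...,2]>140)).astype(np.uint8)
m[:130]=0;m[220:]=0;m[:,:160]=0;m[:,350:]=0
n,l,st,ce=cv2.connectedComponentsWithStats(m)
for i in range(1,n):
    if st[i,4]<30: continue
    cs=cv2.findContours((l==i).astype(np.uint8),0,2)[0]
    c=max(cs,key=cv2.contourArea)
    r=cv2.minAreaRect(c); b=cv2.boxPoints(r)
    print(st[i],r); print(b); print(onplane(cp,b,.009).round(4))
E
```

```text
[195 153  41  35 660] ((214.21910095214844, 170.05056762695312), (17.701961517333984, 40.38591384887695), 57.9946174621582)
[[192.4045  173.2472 ]
 [226.65169 151.84271]
 [236.0337  166.85394]
 [201.78651 188.25842]]
[[0.5625 0.2889 0.009 ]
 [0.6246 0.1894 0.009 ]
 [0.5802 0.162  0.009 ]
 [0.5184 0.2612 0.009 ]]
[ 270  152   65   47 2049] ((302.5423278808594, 172.71209716796875), (60.5255012512207, 43.21171188354492), 8.365885734558105)
[[269.45807 189.685  ]
 [275.74512 146.9331 ]
 [335.6266  155.7392 ]
 [329.33954 198.49109]]
[[ 0.5129  0.0654  0.009 ]
 [ 0.6381  0.0464  0.009 ]
 [ 0.6112 -0.1279  0.009 ]
 [ 0.4863 -0.1073  0.009 ]]
[319 168   6   7  32] ((321.5, 171.0), (6.0, 5.0), 90.0)
[[319. 168.]
 [324. 168.]
 [324. 174.]
 [319. 174.]]
[[ 0.5753 -0.0787  0.009 ]
 [ 0.5753 -0.0933  0.009 ]
 [ 0.5577 -0.093   0.009 ]
 [ 0.5578 -0.0785  0.009 ]]
[183 174  14  15 165] ((189.5, 181.0), (14.0, 13.0), 90.0)
[[183. 174.]
 [196. 174.]
 [196. 188.]
 [183. 188.]]
[[0.5605 0.3164 0.009 ]
 [0.5602 0.2784 0.009 ]
 [0.5193 0.2781 0.009 ]
 [0.5196 0.3159 0.009 ]]
```

View pics/crop1.png

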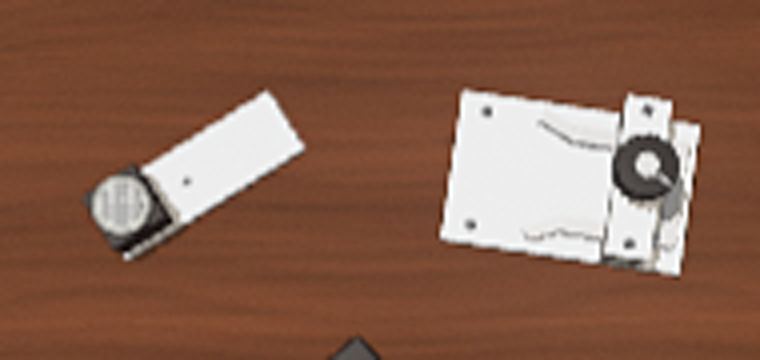

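```bash
cat >> h.py <<'E'
def att(th):  # tool down, tool y = -dir, z = left normal; th = yaw of carrier/jig x axis
    c,s=np.cos(th),np.sin(th)
    return np.array([[0,-c,-s],[0,-s,c],[-1,0,0]],float)
E
python3 - <<'E'
from rig import *
from h import *
thc=np.arctan2(-.0995,.0621); thj=np.arctan2(-.989,-.15)
print(thc,thj)
xj=np.array([np.cos(thj),np.sin(thj)])
K=np.array([.556,-.0727])
for nm,xy,z,th in [("c",(.5336,.286),.03,thc),("cv",(.5336,.286),.2,thc),("jstart",K-.26*xj,.06,thj),("jend",K-.105*xj,.04,thj),("knob",K,.11,thj)]:
    for o in [0,np.pi]:
        print(nm,o,inverse_kinematics([*xy,z],att(th+o)))
for o in np.arange(-3.2,3.2,.4):
    q=inverse_kinematics([*K,.11],att(thj+o)); print(o,None if q is None else q.round(2))
E
```

```text
-1.0128296367623297 -1.7213175136891015
c 0 [-0.69040725  0.63426756  0.17517657  1.88295144 -0.17404978  0.63898983
  0.14938369]
c 3.141592653589793 [-1.17655044  0.84014573  0.90795327  1.91088231 -0.88920405  0.8570846
 -2.37393508]
cv 0 [-0.73517274  0.41159943  0.22975868  1.77810349 -0.11110757  0.96446502
  0.09744522]
cv 3.141592653589793 [-1.30632575  0.6438936   1.11332373  1.80855228 -0.64570997  1.10844773
 -2.5467183 ]
jstart 0 [-0.66090845  0.63802257  0.40872953  1.83949191 -0.35976139  0.73745326
 -0.20508327]
jstart 3.141592653589793 [-0.18710701  0.62064956 -0.24976941  1.80932542  0.21530209  0.73806617
  2.43895554]
jend 0 [-0.44100251  0.6115838   0.41946566  1.96982966 -0.40156859  0.64134095
  0.08651664]
jend 3.141592653589793 [ 0.66336911  0.95890398 -1.18688232  1.90597049  1.04383568  1.07187488
  2.00832449]
knob 0 [-0.40895743  0.51979701  0.61670199  1.971231   -0.42114243  0.77919067
  0.3006453 ]
knob 3.141592653589793 [-0.70539081  0.73501879  1.10917056  1.98521649 -0.82131857  0.96172682
 -2.46624177]
-3.2 [ 0.87  0.79 -1.18  1.9   0.85  1.07  2.25
[... 255 characters left out ...]
4]
-1.2000000000000006 [-0.51  0.56  0.77  1.98 -0.53  0.81 -0.79]
-0.8000000000000007 [-0.48  0.55  0.72  1.97 -0.5   0.8  -0.43]
-0.4000000000000008 [-0.44  0.53  0.67  1.97 -0.46  0.79 -0.06]
-8.881784197001252e-16 [-0.41  0.52  0.62  1.97 -0.42  0.78  0.3 ]
0.399999999999999 [-0.38  0.51  0.57  1.97 -0.39  0.77  0.67]
0.7999999999999989 [-0.35  0.5   0.54  1.97 -0.36  0.77  1.04]
1.1999999999999984 [-0.31  0.49  0.48  1.97 -0.32  0.76  1.41]
1.5999999999999988 [-0.27  0.48  0.43  1.96 -0.28  0.75  1.77]
1.9999999999999991 [-0.19  0.47  0.32  1.96 -0.21  0.74  2.1 ]
2.3999999999999986 [-0.11  0.46  0.22  1.95 -0.14  0.74  2.44]
2.799999999999998 [ 0.87  0.79 -1.18  1.9   0.85  1.07  1.97]
```

```bash
python3 - <<'E'
from rig import *
from h import *
thc=-1.0128; thj=-1.7213
xj=np.array([np.cos(thj),np.sin(thj)]); K=np.array([.556,-.0727])
xc=np.array([np.cos(thc),np.sin(thc)])
for nm,xy,z,th in [("c",np.array([.5336,.286])+.03*xc,.24,thc),("j",K-.06*xj,.26,thj)]:
    movep([*xy,z],att(th)); sleep(.15)
    s=sense(); p,d=camera("wrist"); cv2.imwrite(f"pics/w_{nm}.png",p[:,:,::-1])
    R,t=wristpose(s,camera_params("wrist")); np.savez(f"w_{nm}.npz",p=p,d=d,R=R,t=t); print(s["time_s"],s["position"])
E
```

```text
2.0833 [0.54895164 0.26194689 0.23992773]
3.35 [ 0.56522061 -0.01090446  0.25961988]
```

View pics/w_c.png

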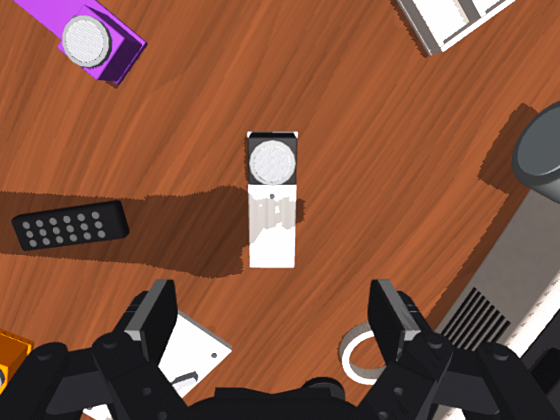

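View pics/w_j.png

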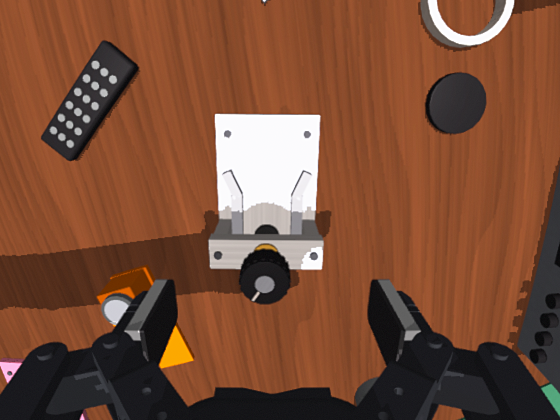

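The wrist crop confirms the aluminium carrier: black block and ring at (272,162), tongue end at row 267. It also confirms the silver jig: base back edge at row 115, rails at (232,190) and (302,190), knob at (265,285). Next I'll fit the edges.

```bash
python3 - <<'E'
from rig import *
from h import *
cp=camera_params("wrist")
def line(P):
    vx,vy,x0,y0=cv2.fitLine(P[:,:2].astype(np.float32),cv2.DIST_HUBER,0,.001,.001).ravel(); return np.array([vx,vy],float),np.array([x0,y0],float)
def edges(nm,rows,c0,c1,z):
    f=np.load(f"w_{nm}.npz"); p=f['p']; hsv=cv2.cvtColor(p,cv2.COLOR_RGB2HSV)
    m=(hsv[...,1]<60)&(hsv[...,2]>110)
    L=[];Rr=[]
    for r in rows:
        cs=np.where(m[r,c0:c1])[0]+c0
        L.append((cs[0]-.5,r));Rr.append((cs[-1]+.5,r))
    L=onplane(cp,L,z,f['R'],f['t']);Rr=onplane(cp,Rr,z,f['R'],f['t'])
    return L,Rr,m,f
for nm,rows,c0,c1,z in [("c",range(190,262),230,315,.008),("j",range(120,200),195,340,.010)]:
    L,Rr,m,f=edges(nm,rows,c0,c1,z)
    dl,pl=line(L);dr,pr=line(Rr)
    if dl@(L[-1]-L[0])[:2]<0: dl=-dl
    if dr@(L[-1]-L[0])[:2]<0: dr=-dr
    d=(dl+dr)/2; d/=np.linalg.norm(d); n=np.array([-d[1],d[0]])
    print(nm,"yaws",np.arctan2(dl[1],dl[0]),np.arctan2(dr[1],dr[0]),"width",n@(pr-pl))
    # end edge
    cols=range(255,292) if nm=="c" else range(222,313)
    E=[]
    for c in cols:
        rs=np.where(m[100:300,c])[0]+100
        if nm=="c": rs=rs[rs>200]; E.append((c,rs[-1]+.5))
        else: E.append((c,rs[0]-.5))
    E=onplane(cp,E,z,f['R'],f['t'])[:,:2]
    e=np.median(E@d); o=n@(pl+pr)/2
    ed,_=line(np.c_[E,E[:,:1]*0]); print("end edge yaw",np.arctan2(ed[1],ed[0])+np.pi/2)
    s=e-.130 if nm=="c" else e+.130
    print("origin",d*s+n*o,"yaw",np.arctan2(d[1],d[0]))
    if nm=="c":
        E2=[np.where(m[100:160,c])[0][0]+99.5 for c in (250,251,294,295)]
        print("back",onplane(cp,[(c,r) for c,r in zip((250,251,294,295),E2)],.008,f['R'],f['t'])[:,:2]@d - s)
# depth check of knob top & bridge & ring
for nm,px in [("j",[(265,285),(285,247),(240,140)]),("c",[(272,162),(272,240)])]:
    f=np.load(f"w_{nm}.npz")
    for u,v in px:
        dd=f['d'][v-2:v+3,u-2:u+3]; k=np.median(dd); t,r=ray(cp,[(u,v)],f['R'],f['t']); print(nm,(u,v),k,(t+r*k).round(4))
# knob outline: black top circle
f=np.load("w_j.npz"); p=f['p']; cv2.imwrite("pics/knob.png",cv2.resize(p[215:315,200:335],None,fx=5,fy=5,interpolation=cv2.INTER_CUBIC)[:,:,::-1])
E
```

```text
c yaws -1.0336623010691781 -1.006908412812291 width 0.051085690259116544
end edge yaw 2.1314679105510246
origin [0.53658522 0.2828409 ] yaw -1.0202853570961856
back [-0.02437822 -0.02438574 -0.02481848 -0.0248311 ]
j yaws -1.7239838053786143 -1.7253136903531423 width 0.11096752700225347
end edge yaw 1.423609725339937
origin [ 0.55005305 -0.07432244] yaw -1.7246487478697445
j (265, 285) 0.28340852 [[ 0.5506 -0.0755  0.1308]]
j (285, 247) 0.3325978 [[ 0.5701 -0.0692  0.0756]]
j (240, 140) 0.36239183 [[0.5376 0.0313 0.0113]]
c (272, 162) 0.29920158 [[0.5349 0.285  0.0619]]
c (272, 240) 0.3808042 [[0.5867 0.2023 0.0094]]
```

View pics/knob.png

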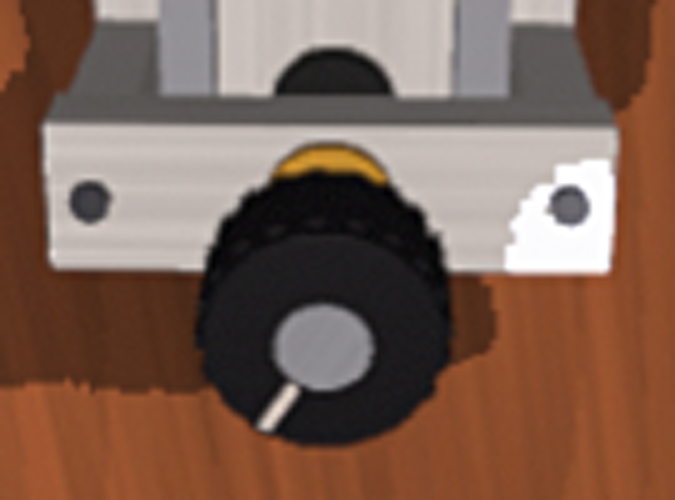

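```bash
cat >> h.py <<'E'
THJ=-1.7246; K=np.array([.5503,-.0750]); XJ=np.array([np.cos(THJ),np.sin(THJ)]); YJ=np.array([-XJ[1],XJ[0]])
def J(x,y,z): 
    q=K+x*XJ+y*YJ; return [q[0],q[1],z]
E
python3 - <<'E'
from rig import *
from h import *
th=-1.0203; d=np.array([np.cos(th),np.sin(th)])
xy=np.array([.5366,.2828])-.0012*d
print(inverse_kinematics(J(-.21,0,.08),att(THJ)))
movep([*xy,.13],att(th))
print(move_l([*xy,.038],feed=.12,until_force=8))
s=sense();print(s["time_s"],s["position"],s["wrist_force"])
command_gripper(.036,50)
s=sense();print(s["time_s"],s["finger_gap"],s["position"],s["wrist_force"])
move_l([*xy,.10],feed=.1)
s=sense();print(s["time_s"],s["finger_gap"],s["position"],s["wrist_force"],s["ft_torque"])
p,_=camera("wrist"); cv2.imwrite("pics/held.png",p[:,:,::-1])
E
```

```text
[-0.5714849   0.57004456  0.37575976  1.89162592 -0.29983581  0.7349121
 -0.17916636]
False
5.55 [0.5366342  0.28391827 0.03870683] [ 0.16927815 -0.63844036  0.72469465]
6.0083 0.04352801090194158 [0.53626235 0.28403594 0.03868675] [-0.42700225 -0.63297254  4.02781895]
6.775 0.04333736410047384 [0.5354096  0.28360387 0.09943697] [-0.59365363 -0.52353095 -4.68198464] [ 0.00676573 -0.02590839 -0.02739023]
```

View pics/held.png

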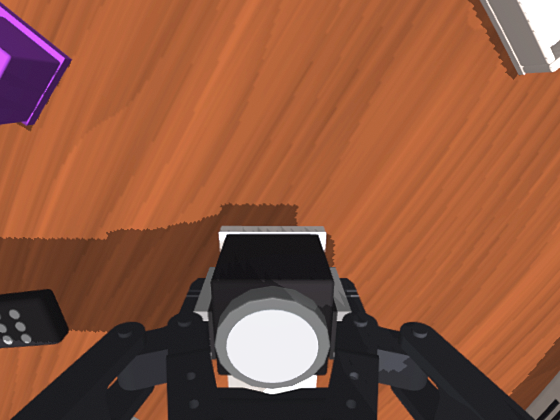

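The carrier is held squarely: the block and ring at (272,335) sit centred between the pads. Next is moving to the channel mouth.

```bash
python3 - <<'E'
from rig import *
from h import *
def rep(l):
    s=sense(); r=np.array(s["position"][:2])-K; print(l,round(s["time_s"],2),"jig",(r@XJ).round(4),(r@YJ).round(4),s["position"][2].round(4),"F",s["wrist_force"].round(1),"M",s["ft_torque"].round(2),s["finger_gap"].round(4))
movep(J(-.215,0,.10),att(THJ)); rep("a")
move_l(J(-.215,0,.054),feed=.1); rep("b")
sleep(.1)
p,_=camera("scene"); cv2.imwrite("pics/pre.png",cv2.resize(p[180:300,190:400],None,fx=3.5,fy=3.5,interpolation=cv2.INTER_CUBIC)[:,:,::-1])
print(move_l(J(-.215,0,.046),feed=.02,until_force=3)); rep("c")
E
```

```text
Traceback (most recent call last):
AttributeError: 'float' object has no attribute 'round'
```

```bash
cat >> h.py <<'E'
def rep(l):
    from rig import sense
    s=sense(); r=np.array(s["position"][:2])-K; f=lambda v,n=4:np.round(v,n)
    th=np.arctan2(-s["tcp_rot"][1][1],-s["tcp_rot"][0][1])
    print(l,f(s["time_s"],2),"jig",f(r@XJ),f(r@YJ),f(s["position"][2]),"F",f(s["wrist_force"],1),"M",f(s["ft_torque"],2),f(s["finger_gap"]),"yaw",f(th,3)); return s
E
python3 - <<'E'
from rig import *
from h import *
rep("a")
move_l(J(-.215,0,.054),feed=.1); rep("b")
sleep(.1)
p,_=camera("scene"); cv2.imwrite("pics/pre.png",cv2.resize(p[180:300,190:400],None,fx=3.5,fy=3.5,interpolation=cv2.INTER_CUBIC)[:,:,::-1])
print(move_l(J(-.215,0,.046),feed=.02,until_force=3)); rep("c")
E
```

```text
a 7.49 jig -0.2146 -0.0002 0.0994 F [-0.6  1.4 -3.2] M [0.13 0.02 0.02] 0.0429 yaw -1.726
b 8.1 jig -0.2154 0.0001 0.0539 F [ 0.2  0.6 -2.7] M [ 0.04  0.01 -0.02] 0.0433 yaw -1.724
True
c 8.62 jig -0.2155 0.0002 0.0476 F [1.2 0.8 2.2] M [-0.22 -0.15  0.  ] 0.0437 yaw -1.724
```

View pics/pre.png

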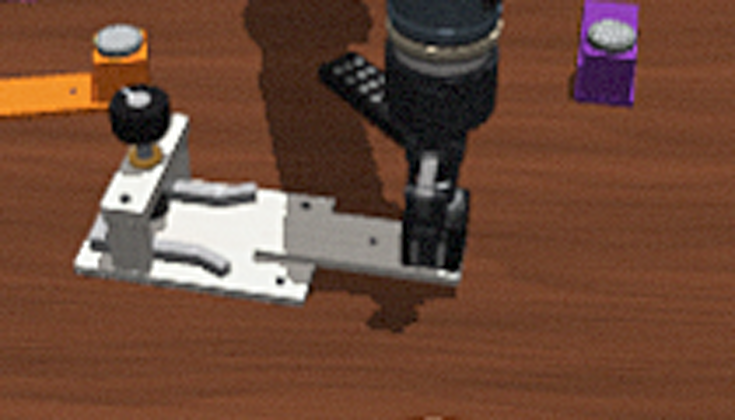

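The tongue (around (330,235)) lies on the base, aimed between the rails. Floor contact is felt at the expected height, so I'll slide it in.

```bash
python3 - <<'E'
from rig import *
from h import *
move_l(J(-.2155,0,.0488),feed=.02); rep("up")
for x in (-.175,-.145,-.115):
    print(move_l(J(x,0,.0488),feed=.06,until_force=12)); rep(x)
print(move_l(J(-.095,0,.0488),feed=.02,until_force=8)); rep("home")
p,_=camera("scene"); cv2.imwrite("pics/in.png",cv2.resize(p[180:300,190:400],None,fx=3.5,fy=3.5,interpolation=cv2.INTER_CUBIC)[:,:,::-1])
E
```

```text
up 8.88 jig -0.2153 -0.0006 0.0484 F [ 0.4 -0.3 -3.4] M [0.06 0.06 0.02] 0.0438 yaw -1.725
False
-0.175 9.7 jig -0.1754 0.0001 0.0488 F [ 0.2  0.4 -3.3] M [ 0.06 -0.01 -0.03] 0.0435 yaw -1.724
False
-0.145 10.35 jig -0.145 0.0001 0.0488 F [-0.4  0.5 -3.3] M [ 0.04 -0.01  0.04] 0.0435 yaw -1.725
False
-0.115 11.0 jig -0.1148 0.0001 0.0489 F [-0.4 -0.2 -2.5] M [-0.05 -0.   -0.04] 0.0435 yaw -1.725
True
home 11.65 jig -0.1046 -0.0 0.0488 F [-0.   0.   3.1] M [ 0.17 -0.02 -0.03] 0.0436 yaw -1.725
```

View pics/in.png

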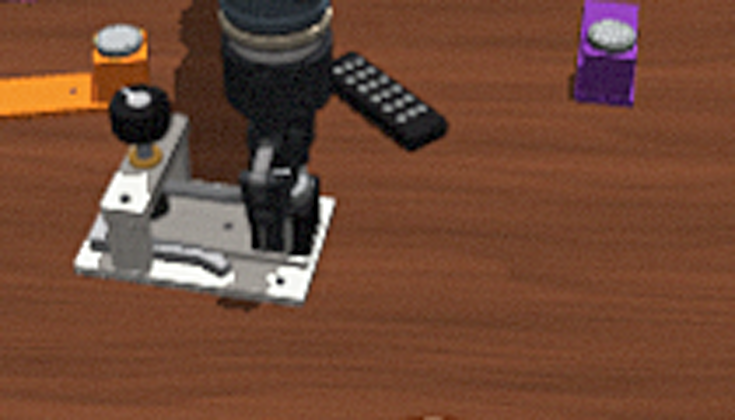

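```bash
python3 - <<'E'
from rig import *
from h import *
print(move_l(J(-.1046,0,.0470),feed=.01,until_force=3)); s=rep("down")
z=s["position"][2]
print(move_l(J(-.095,0,z),feed=.015,until_force=10)); s=rep("push")
command_gripper(.075); rep("open")
x=(np.array(s["position"][:2])-K)@XJ
move_l(J(x,0,.13),feed=.12); move_l(J(-.125,0,.17),feed=.15)
sleep(.1)
s=rep("up"); p,d=camera("wrist"); R,t=wristpose(s,camera_params("wrist")); np.savez("w_h.npz",p=p,d=d,R=R,t=t)
cv2.imwrite("pics/home.png",p[:,:,::-1])
E
```

```text
True
down 11.91 jig -0.1046 0.0001 0.0488 F [-1.4  0.6  4.4] M [0.14 0.   0.04] 0.0437 yaw -1.724
True
push 12.3 jig -0.1044 0.0001 0.0488 F [-0.6 -0.1  3.4] M [ 0.07 -0.11 -0.01] 0.0432 yaw -1.723
open 12.72 jig -0.1049 -0.0002 0.0485 F [0.4 0.3 0.8] M [ 0.04  0.02 -0.02] 0.0752 yaw -1.723
up 14.09 jig -0.1242 -0.0008 0.1687 F [-0.3 -0.2 -0.4] M [-0.03 -0.    0.04] 0.075 yaw -1.723
```

View pics/home.png

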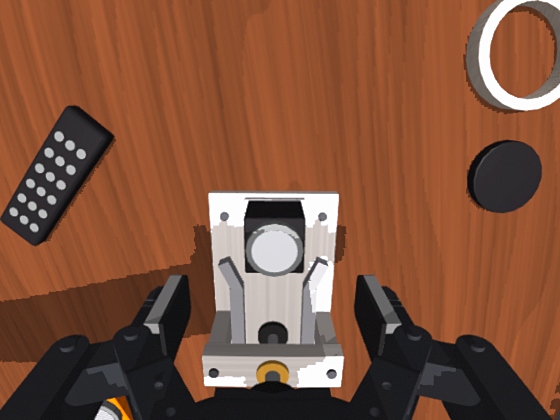

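The carrier is centred and square between the rails, and its back edge (row 199) is just inside the base edge (row 192), consistent with being home. Now the knob.

```bash
python3 - <<'E'
from rig import *
from h import *
movep([*K,.20],att(THJ+1.2)); movep([*K,.20],att(THJ+2.2))
print(sense()["joint_pos"].round(2))
print(move_l([*K,.125],feed=.1,until_force=6)); rep("at")
command_gripper(.034,20); s=rep("grip")
p,_=camera("scene"); cv2.imwrite("pics/kn.png",cv2.resize(p[170:290,180:340],None,fx=4.5,fy=4.5,interpolation=cv2.INTER_CUBIC)[:,:,::-1])
E
```

```text
[ 0.05  0.33  0.01  1.88 -0.    0.93  2.11]
False
at 17.09 jig -0.0 0.0005 0.1255 F [ 0.3 -1.7  0.1] M [ 0.04  0.04 -0.02] 0.0749 yaw 0.475
grip 17.48 jig -0.0007 -0.0 0.1258 F [-1.6  2.7  5.8] M [0.42 0.5  0.01] 0.0412 yaw 0.476
```

View pics/kn.png

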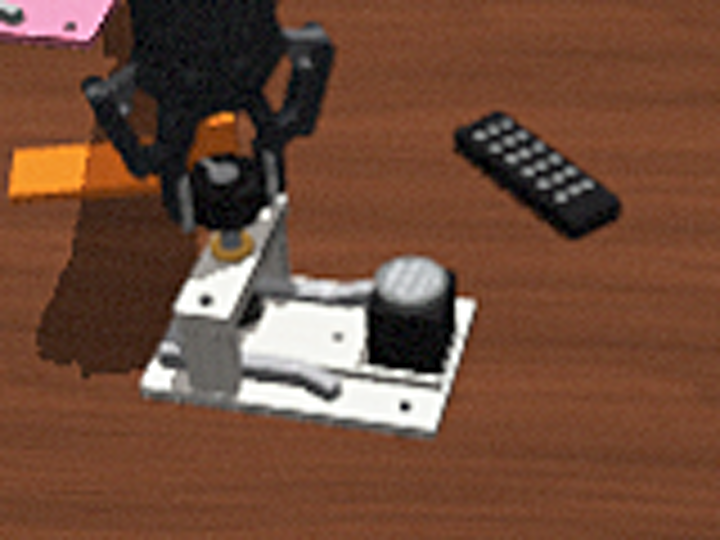

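```bash
python3 - <<'E'
from rig import *
from h import *
P=.02/(2*np.pi)
o=2.2; z0=.1258
for k in range(3):
    o-=.5
    move_l([*K,z0-P*(2.2-o)],att(THJ+o),feed=.0025); s=rep(round(o,2))
print(s["joint_pos"].round(2))
E
```

```text
1.7 18.18 jig -0.0002 -0.0 0.1244 F [-0.4  1.5  1.5] M [ 0.16  0.24 -0.03] 0.0413 yaw -0.023
1.2 18.87 jig 0.0003 -0.0002 0.1227 F [-2.6  0.9  3.6] M [-0.14  0.47 -0.02] 0.0415 yaw -0.523
0.7 19.55 jig 0.0005 -0.0005 0.1211 F [-3.4 -0.6  5.1] M [-0.14  0.81 -0.01] 0.0415 yaw -1.025
[-0.23  0.45  0.38  1.97 -0.23  0.77  0.83]
```

```bash
python3 - <<'E'
from rig import *
from h import *
P=.02/(2*np.pi)
o=.7; z0=.1258
f0=sense()["wrist_force"][2]
for k in range(12):
    o-=.15
    hit=move_l([*K,z0-P*(2.2-o)],att(THJ+o),feed=.002,until_force=4); s=rep((round(o,2),hit))
    f=s["wrist_force"][2]
    if hit or f-f0>4: break
    f0=min(f,f0) if k else f
E
```

```text
(0.55, False) 19.86 jig 0.0006 -0.0007 0.1206 F [-3.5 -0.1  5. ] M [-0.17  0.95 -0.09] 0.0414 yaw -1.175
(0.4, False) 20.17 jig 0.0006 -0.0008 0.1201 F [-4.2 -0.3  6.3] M [-0.13  1.08 -0.06] 0.0412 yaw -1.325
(0.25, False) 20.48 jig 0.0006 -0.0009 0.1196 F [-4.6  0.1  6.9] M [-0.09  1.17 -0.02] 0.0413 yaw -1.475
(0.1, False) 20.78 jig 0.0005 -0.0011 0.1191 F [-4.8  0.3  6.4] M [-0.03  1.16 -0.02] 0.0411 yaw -1.625
(-0.05, False) 21.09 jig 0.0005 -0.0012 0.1186 F [-4.7 -0.3  6.4] M [ 0.11  1.28 -0.06] 0.0413 yaw -1.775
(-0.2, True) 21.32 jig 0.0005 -0.0015 0.1184 F [ 0.3 -0.1  4.7] M [ 0.02  0.3  -0.12] 0.0415 yaw -1.924
```

```bash
python3 - <<'E'
from rig import *
from h import *
P=.02/(2*np.pi)
s=rep("now"); c=np.array(s["position"]); o0=o=-.2
for k in range(4):
    o-=.1
    hit=move_l([c[0],c[1],c[2]-P*(o0-o)],att(THJ+o),feed=.0015,until_force=4); s=rep((round(o,2),hit))
    if hit or s["wrist_force"][2]>10: break
E
```

```text
now 21.32 jig 0.0005 -0.0015 0.1184 F [ 0.3 -0.1  4.7] M [ 0.02  0.3  -0.12] 0.0415 yaw -1.924
(-0.3, False) 21.78 jig 0.0005 -0.0016 0.1184 F [-2.8  0.4  6.9] M [ 0.26  0.84 -0.06] 0.0413 yaw -2.024
(-0.4, True) 21.99 jig 0.0004 -0.0018 0.1184 F [ 0.2 -0.   5.2] M [0.07 0.23 0.02] 0.0414 yaw -2.136
```

```bash
python3 - <<'E'
from rig import *
from h import *
s=rep("now"); c=np.array(s["position"]); th=-2.136
for dz in (.0004,.0008):
    move_l([c[0],c[1],c[2]+dz],att(th),feed=.003); sleep(.1); s=rep(dz)
    if s["wrist_force"][2]<1.5: break
z=c[2]+dz
for k in (1,2):
    move_l([c[0],c[1],z],att(th-.1*k),feed=.15); sleep(.15); s=rep(("rot",k))
E
```

```text
now 21.99 jig 0.0004 -0.0018 0.1184 F [ 0.2 -0.   5.2] M [0.07 0.23 0.02] 0.0414 yaw -2.136
0.0004 22.62 jig 0.0004 -0.0019 0.1185 F [ 1.3 -0.7 -1.7] M [ 0.03 -0.    0.07] 0.0413 yaw -2.136
('rot', 1) 23.02 jig 0.0003 -0.002 0.1186 F [ 0.8 -0.2 -4.8] M [ 0.03 -0.07 -0.01] 0.0413 yaw -2.235
('rot', 2) 23.42 jig 0.0003 -0.0021 0.1186 F [ 0.6  0.5 -6.1] M [ 0.15 -0.12 -0.01] 0.0414 yaw -2.334
```

```bash
python3 - <<'E'
from rig import *
from h import *
s=rep("now"); c=np.array(s["position"])
z=.1186
move_l([c[0],c[1],z],att(-2.334),feed=.003); sleep(.1); s=rep("null")
for th in (-2.44,-2.55,-2.655):
    move_l([c[0],c[1],z],att(th),feed=.15); sleep(.15); s=rep(th); print(s["position"][2].round(5) if hasattr(s["position"][2],'round') else s["position"][2])
p,_=camera("scene"); cv2.imwrite("pics/k2.png",cv2.resize(p[170:290,180:340],None,fx=4.5,fy=4.5,interpolation=cv2.INTER_CUBIC)[:,:,::-1])
E
```

```text
now 23.42 jig 0.0003 -0.0021 0.1186 F [ 0.6  0.5 -6.1] M [ 0.15 -0.12 -0.01] 0.0414 yaw -2.334
null 23.81 jig 0.0003 -0.0021 0.1186 F [ 0.3 -0.  -6.2] M [ 0.17 -0.09  0.04] 0.0415 yaw -2.334
-2.44 24.22 jig 0.0002 -0.0021 0.1186 F [ 0.8  1.  -5.4] M [ 0.23 -0.07  0.01] 0.041 yaw -2.438
0.11856
-2.55 24.62 jig 0.0001 -0.0022 0.1186 F [ 0.8  0.9 -5.1] M [ 0.3  -0.08  0.02] 0.0413 yaw -2.548
0.11855
-2.655 25.03 jig 0.0001 -0.0022 0.1185 F [ 0.   1.5 -6.3] M [ 0.48 -0.01 -0.01] 0.0408 yaw -2.653
0.11854
```

View pics/k2.png

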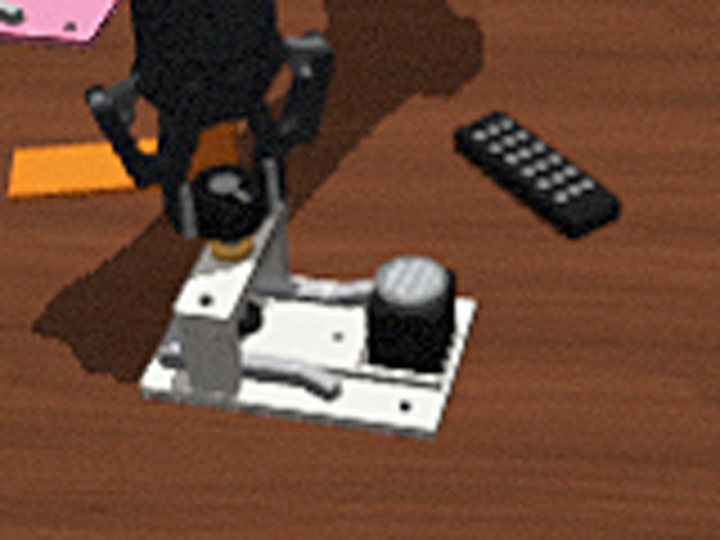

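Height stayed constant over the last 0.5 rad, which indicates touch. A steady −6 N could also be pads slipping, though, so I'll let go and measure the knob's height from the same viewpoint as before.

```bash
python3 - <<'E'
from rig import *
from h import *
s=sense(); c=np.array(s["position"])
command_gripper(.08); rep("open")
move_l([c[0],c[1],.20],feed=.12)
thj=-1.7213; xj=np.array([np.cos(thj),np.sin(thj)])
movep([*(np.array([.556,-.0727])-.06*xj),.26],att(thj)); sleep(.2)
s=rep("view"); p,d=camera("wrist"); cp=camera_params("wrist"); R,t=wristpose(s,cp); np.savez("w_k.npz",p=p,d=d,R=R,t=t)
f0=np.load("w_j.npz")
a=f0['p'][215:315,200:335]; b=p[215:315,200:335]
cv2.imwrite("pics/cmp.png",cv2.resize(np.hstack([a,b]),None,fx=2.9,fy=2.9,interpolation=cv2.INTER_CUBIC)[:,:,::-1])
for f in (f0,np.load("w_k.npz")):
    D=f['d']; vv,uu=np.mgrid[215:315,200:335]; k=D[215:315,200:335]
    t_,r=ray(cp,np.c_[uu.ravel(),vv.ravel()],f['R'],f['t']); X=t_+r*k.reshape(-1,1)
    q=X[:,:2]-K; x=q@XJ;y=q@YJ
    br=(abs(x)<.013)&(abs(y)>.03)&(abs(y)<.05)&(abs(X[:,2]-.075)<.006)
    kn=(np.hypot(x,y)<.03)&(X[:,2]>.112)
    kz=X[kn,2]; top=np.percentile(kz,90); tp=kn&(abs(X[:,2]-np.median(kz[kz>top-.004]))<.0015)
    print("bridge",np.median(X[br,2]),br.sum(),"knob top",np.median(X[tp,2]),tp.sum(),"ctr",x[tp].mean(),y[tp].mean(),"underside above bridge",np.median(X[tp,2])-np.median(X[br,2])-.026)
E
```

```text
open 25.55 jig 0.0005 -0.0018 0.1189 F [ 0.  -0.1  0.1] M [-0.05  0.01  0.07] 0.0802 yaw -2.655
view 27.23 jig -0.0622 0.0046 0.259 F [0.1 0.7 0.8] M [0.   0.01 0.02] 0.0798 yaw -1.724
bridge 0.0754798697800999 962 knob top 0.1296557174175924 1629 ctr -0.0013249362480662508 7.611590811673673e-06 underside above bridge 0.028175847637492504
bridge 0.07545537861917023 978 knob top 0.12208407563749035 1575 ctr -0.00122462611162875 5.1514723685205744e-05 underside above bridge 0.02062869701832012
```

View pics/cmp.png

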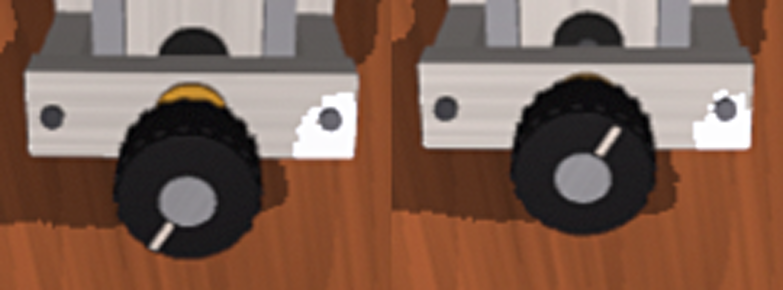

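The white mark turned half a turn (lower left to upper right), so the pads didn't slip in rotation. The knob dropped 7.55 mm, worth 2.37 rad of the 3.13 rad turned. That leaves about 0.76 rad past touch, or roughly 14 N. One last check of the carrier and the bystanders.

```bash
python3 - <<'E'
from rig import *
from h import *
cp=camera_params("wrist"); f=np.load("w_k.npz"); p=f['p']
vv,uu=np.mgrid[90:240,190:350]; k=f['d'][90:240,190:350]
t_,r=ray(cp,np.c_[uu.ravel(),vv.ravel()],f['R'],f['t']); X=t_+r*k.reshape(-1,1); q=X[:,:2]-K; x=q@XJ;y=q@YJ
m=(X[:,2]>.0655)&(X[:,2]<.078)&(x<-.06)
print("ring ctr",(x[m].min()+x[m].max())/2,(y[m].min()+y[m].max())/2,"z",np.median(X[m,2]))
b=(X[:,2]<.016)&(X[:,2]>.006)&(abs(y)<.045)
print("base back",x[b].min())
cv2.imwrite("pics/fin.png",cv2.resize(p[90:310,180:350],None,fx=2.7,fy=2.7,interpolation=cv2.INTER_CUBIC)[:,:,::-1])
a,_=camera("top"); cv2.imwrite("pics/top1.png",a[:,:,::-1])
E
```

```text
ring ctr -0.10534443238053762 0.0009309656358486747 z 0.07172578285382941
base back -0.1303633263973383
```

View pics/fin.png

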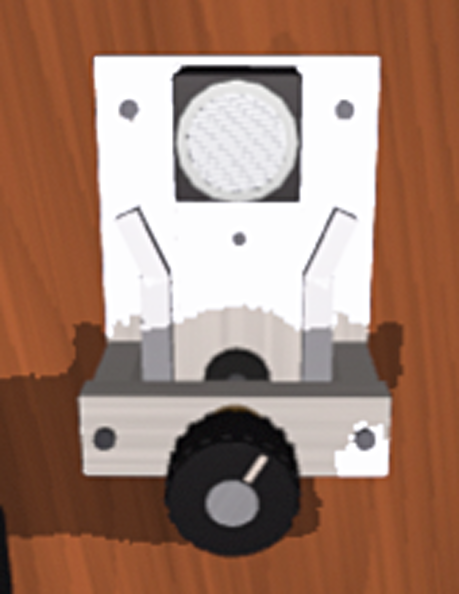

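View pics/top1.png

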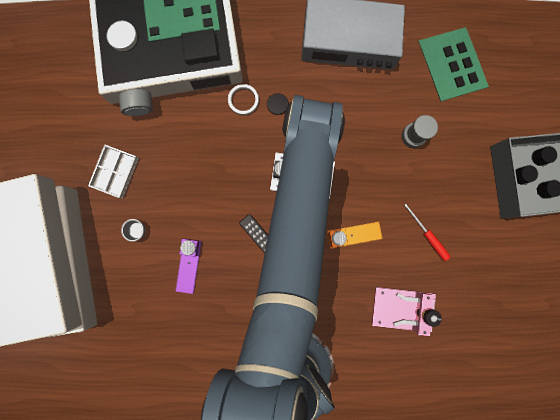

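The carrier's ring centre is at jig x = −105.3 mm, y = +0.9 mm, and the carrier sits flat and square. All the bystanders are where they were, and the arm is clear of everything. Handing in.

```bash
python3 -c "
from rig import *
finish_job()"
```

```text
the job is handed in; nothing more can be done
```

The carrier is in the jig, clamped, and handed in at about 27 s of the 72 s allowed. `finish_job()` reports no verdict, so the result rests on my own checks.

**What I did:** I gripped the aluminium carrier by its block and slid the tongue flat between the rails. I pushed until it stopped at jig x ≈ −105 mm, then let go. I screwed the knob down 3.13 rad, following its descent. From about the point of touch I turned it without pushing down, then released.

**Last checks:**
- **Carrier:** the ring centre measured jig x = −105.3 mm, y = +0.9 mm, and the carrier looked flat and square.
- **Clamp:** the knob dropped 7.55 mm, so it went about 0.76 rad past touch. That is an estimated 14 N against the 8 to 22 N wanted; I could not measure the foot force directly.
- **Bystanders:** those in view in the last top picture had not visibly moved. The arm hid part of that view.

**What disagreed:**
- **Touch not felt cleanly:** the upward force was masked by about 5 N of gripping and side forces. I confirmed touch from the knob's height staying constant while turning, and from before-and-after depth pictures.
- **Knob centre:** it pulled the gripper about 2 mm to one side, although the depth reading put it within about 1 mm of my estimate.
- **Upward pull:** the tool was pulling up on the knob by about 6 N during the last part of the turn. That pull ended when I let go.

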